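# Bring the kart hub's castle nut to its next pin slot

## Robot

A 6-joint arm with a two-finger parallel gripper is mounted at the origin on the work surface. World frame = base frame: x ahead of the robot, y to its left, z up, the work surface at z = 0. Lengths are in mm, angles in degrees, forces in N, time in s.
With the tool pointing down it reaches from about 300 to 875 mm from the base axis. Payload 6.4 kg.
Tool frame: the origin (TCP) lies where the fingers leave the gripper's body, on its centre line; the fingertips stand 64 mm ahead of it and the grasp point (between the pads) lies 45 mm ahead of it; z points along the fingers, y is the line along which they close (so a half turn about z gives the same grasp; the last joint's range is limited). The gripper opens to 88 mm and grips with 3 to 60 N. Pads are 18 mm wide; open, the fingers measure 123 mm over their backs; the gripper's body (75 mm by 187 mm) begins 45 mm behind the grasp point.
Start: joints at [58.367, 10.359, 92.074, -0, 77.567, -11.82], TCP at [194.885, 540.982, 302.714] pointing down, gripper open.
Joint ranges: [-171.53, 171.53], [-51.25, 118.39], [17.06, 147.69], [-65.23, 245.23], [0, 150.52], [-178.68, 178.68]. Speed limits (degrees/s): [147.25, 147.25, 172.46, 180, 180, 180].

## Interface

Orientations are given as a 3x3 rotation matrix whose columns are the frame's x, y, z axes.
In Python, from cell import status, vision, job gives the robot as it stands.
- The arm moves only by the tool apply_moves, never from a script. Its argument "plan" is a list of rows, each a list of 3 entries, a list of its own where there are three numbers: the shift along the tool's x, y, z in mm, then the turn, a rotation vector about the tool's x, y, z in degrees, then the finger opening in mm, from 0 to 88.1. In form: [[[x, y, z], [rx, ry, rz], jaw], ...]. A call has 1 to 10 rows; each row is the pose to reach, as a shift and turn from the pose commanded when the call began, along the tool's axes at that moment; what a row does not reach only later rows make up. A row lasts 1/10 s, in which the tool goes at most 50 mm and 8.59 degrees, less where a joint would pass 70% of its speed; a pose out of reach is approached as far as the arm can. A call with a gripper value outside its range is refused whole. The fingers move at their own pace and stop on an object; "newtons" is the grip in N (left out, the last holds). Time passes only in rows, so rows that repeat a pose let the fingers close. It gives the time, the measured TCP pose, the force, the opening and the grip force at its end, in the units of the state.
- status.read_state(): the state, without advancing time (a new reading comes with each control period).
- vision.snapshot(name): name is "side" or "top"; returns a dict with "img" (420x560x3 uint8, red, green, blue), "fx", "fy", "cx", "cy" (pixels), "rvec" (rotation vector, rad) and "tvec" (3), from world to camera coordinates, as OpenCV has them. Camera axes: x right, y down, z forward; pixel columns grow to the right and rows downward; lengths in mm; the calibration is good to about 2 mm. A picture is of the moment at which its call begins. There is no depth.
- job.sign_off(): hands the job in; it is judged then, once.
The state is a dict: "clock": time; "joint_positions": joint angles; "qvel": joint speeds; "tau": joint torques, N m; "eef_pos": TCP position; "ee_rot": TCP orientation; "wrist_force": force on the tool from outside, world axes, zero at the start; "ft_torque": the same for the moment, N m; "grip_width": finger opening in mm; "grip_force": force on a finger pad.
Only numpy, scipy, OpenCV 4.12 (cv2) and the standard library are available. Lean on these libraries where they do the work, as an engineer would, in place of code of your own. Each camera call takes 0.05 s, during which the arm holds its last target. There are 200 camera calls.

## Task

Two kart wheel hubs stand on the bench; one castle nut is already pinned, the other has no split pin yet. Tighten the unpinned nut (clockwise seen from above) just far enough that its next slot lines up with the cross hole in the axle, ready for the pin, then let go. Leave the pinned hub alone.

Things in the scene. Friction and masses are not known exactly. Their poses are not given: they have to be found in the camera images.
- nut (a joint): angle of the unpinned steel castle nut, rad, growing as it is tightened (clockwise from above). At 0 the slot that comes next when tightening is in line with the cross hole; it starts at -0.87 to -0.35 (20 to 50 degrees short). The nut does not rise or sink, turns stiffly (about 0.35 N m) and stays where it is left.
- nut_top (a point): centre of the unpinned nut's top face, on the upright axle line, 111 mm above the bench; turns with the nut. Hexagon 46 mm across flats, 53 across corners, 36 tall; its upper 12 mm has six slots 9 mm wide, one mid-flat each. x runs level through a slot, so square to a pair of flats; z up. Axle end (28 mm wide) stands 5 mm above it. Beside and 17 mm below the nut is free for fingers.
- open_hub: fixed hub with the unpinned nut: dark 80 mm flange (top 58 mm above the bench) on a dark foot 150 x 80 x 12 mm; origin on the axle line at the bench, z up. The axle's 7 mm cross hole runs level along x, the long way of the foot; a white paint line across the axle's end shows the same direction. The hole is 5.5 mm below the nut's top, hidden until a slot lines up.
- pinned_hub: an identical fixed hub and nut with the brass split pin already fitted: its eye and spread legs stick out on either side of the nut. Origin on the axle line at the bench, x the long way of its foot. Not to be touched; the two hubs swap places between starts.
There are look-alikes about, which are no part of the job. What is shaped like the open_hub but turquoise is not meant.

How it is judged:
By the outcome, as a careful person would: the job done as asked, in the order asked, and still so for the second after the job is handed in, with the robot touching nothing.
It also fails if it takes over 29 s, if anything falls off the work surface, if the arm or the gripper's body presses on something with over 40 N, if the wrist force passes 120 N, or if a joint passes its speed limit or range.

## Working session

There is one attempt and no reset: what is moved stays moved. The work goes in short steps, Python scripts to look and compute and a tool call to move; the robot and the scene stay as the last step left them, time stands still between calls to the robot, and variables do not carry over. Pictures are saved under pics/ and viewed, at most 10 in all, crops included, and the job is handed in when it is done.

Besides the shell and the picture viewer there is one more tool, called as name(argument=value, ...) on one line, values as JSON. apply_moves: Moves the arm, as the interface text tells. Its arguments: {"type":"object","properties":{"plan":{"type":"array"},"newtons":{"type":"number"}},"required":["plan"]}

```bash
mkdir -p pics; cat > h.py <<'E'
import numpy as np,cv2
from cell import status,vision,job
def snap(n,f=None):
    s=vision.snapshot(n)
    if f: cv2.imwrite('pics/'+f,s['img'][:,:,::-1])
    return s
def cam(s):
    R=cv2.Rodrigues(np.array(s['rvec'],float))[0];t=np.array(s['tvec'],float).ravel()
    K=np.array([[s['fx'],0,s['cx']],[0,s['fy'],s['cy']],[0,0,1]]);return R,t,K
def unproj(s,uv,z):
    R,t,K=cam(s);d=R.T@np.linalg.inv(K)@np.array([uv[0],uv[1],1.]);c=-R.T@t
    return c+d*(z-c[2])/d[2]
def proj(s,p):
    R,t,K=cam(s);q=K@(R@np.array(p,float)+t);return q[:2]/q[2]
E
python3 - <<'E'
from h import *
a=snap('top','t1.png');b=snap('side','s1.png')
np.savez('t1.npz',**a);np.savez('s1.npz',**b)
for s in(a,b):
    R,t,K=cam(s);print(-R.T@t,s['fx'],R[2])
print(status.read_state())
E
```

```text
[ 283.27555995   34.34835768 1020.3719737 ] 456.52908299912167 [ 0.17804857 -0.01353444 -0.98392862]
[  340.30745611 -1041.59422484   801.60174613] 525.1408562484494 [ 0.0791636   0.83358916 -0.54668294]
{'clock': 0.1, 'joint_positions': array([ 5.83679972e+01,  1.03955826e+01,  9.21245682e+01, -1.59903205e-03,
        7.75677569e+01, -1.18195083e+01]), 'qvel': array([ 0.00242807, -0.06393265, -0.1432349 ,  0.10335208,  0.01476174,
       -0.00125596]), 'tau': array([ 1.99838280e-03, -4.34811580e+01, -3.42698622e+01,  7.05667189e-02,
        3.38299375e-02, -1.53884423e-05]), 'eef_pos': array([194.67485189, 540.64223154, 301.93177871]), 'ee_rot': array([[-9.40808809e-01,  3.38936829e-01, -7.81464421e-04],
       [ 3.38937608e-01,  9.40807926e-01, -1.32062955e-03],
       [ 2.87597928e-04, -1.50732760e-03, -9.99998823e-01]]), 'wrist_force': array([ 0.09848321,  0.49332463, -0.55638247]), 'ft_torque': array([-0.00920507, -0.00846896, -0.02355439]), 'grip_force': 0.0, 'grip_width': 88.18655225135419}
```

View pics/t1.png

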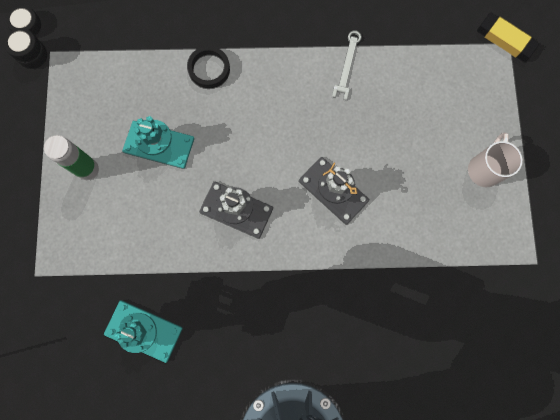

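View pics/s1.png

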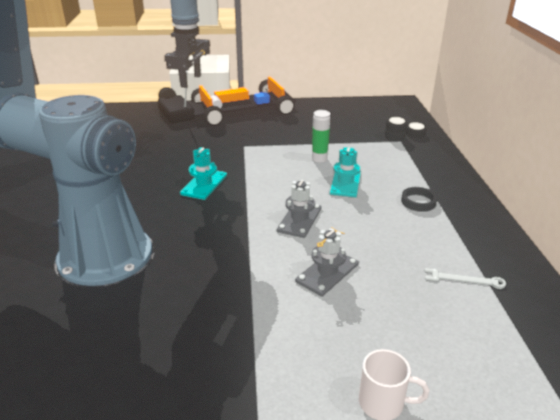

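The top view shows the open hub's nut at about (232,200). The pinned nut, with its brass pin, is at (340,180), and there are turquoise look-alikes. In the side view the open hub is at (300,190) and the pinned one at (330,245). Next I'll enlarge the open hub.

```bash
python3 - <<'E'
from h import *
a=dict(np.load('t1.npz'));b=dict(np.load('s1.npz'))
A=cv2.resize(a['img'][175:245,190:285],None,fx=8,fy=8,interpolation=cv2.INTER_CUBIC)[:560,:760]
cv2.imwrite('pics/t2.png',A[:,:,::-1])
B=cv2.resize(b['img'][170:245,265:345],None,fx=7,fy=7,interpolation=cv2.INTER_CUBIC)
cv2.imwrite('pics/s2.png',B[:,:,::-1])
print(unproj(a,(232,200),111),unproj(b,(301,187),111),unproj(a,(340,180),111))
E
```

```text
[487.77120157 111.79732364 111.        ] [488.37724265  98.23682941 111.        ] [ 524.88786173 -110.56912166  111.        ]
```

View pics/t2.png

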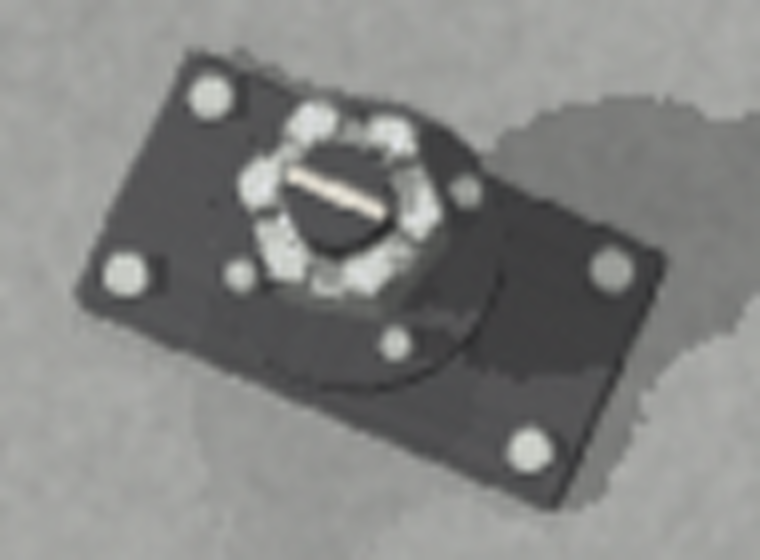

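View pics/s2.png

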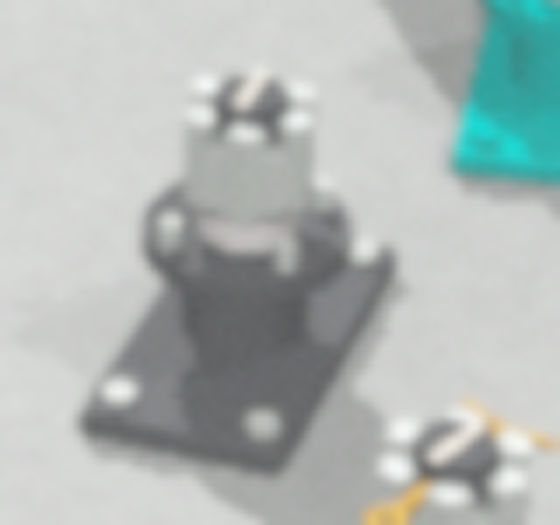

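The top crop shows six crowns around (340,196), a paint line from (290,172) to (385,215), and foot corners at about (190,52), (665,258), (555,508) and (78,292). In the side crop the nut top is at about (252,106).

```bash
python3 - <<'E'
from h import *
a=dict(np.load('t1.npz'));b=dict(np.load('s1.npz'))
T=lambda p:(190+(p[0]+.5)/8-.5,175+(p[1]+.5)/8-.5)
S=lambda p:(265+(p[0]+.5)/7-.5,170+(p[1]+.5)/7-.5)
an=lambda v:np.degrees(np.arctan2(v[1],v[0]))
C=np.array([unproj(a,T(p),111) for p in[(315,122),(392,132),(420,210),(368,272),(285,255),(258,183)]])
c=C.mean(0);print('c',c)
for q in C:print(np.linalg.norm(q-c).round(1),an(q-c).round(1),(an(q-c)%60).round(1))
L=[unproj(a,T(p),116) for p in[(290,172),(385,215)]];print('line',an(L[1]-L[0]),np.mean(L,0))
F=[unproj(a,T(p),12) for p in[(190,52),(665,258),(555,508),(78,292)]];print('foot',an(F[1]-F[0]),an(F[2]-F[3]),np.mean(F,0),[np.linalg.norm(F[i]-F[i-1]).round() for i in range(4)])
S6=np.array([unproj(b,S(p),111) for p in[(205,84),(200,115),(246,131),(297,122),(302,90)]]);print('side',S6.mean(0),S6)
print(unproj(b,S((252,92)),116))
E
```

```text
c [489.85514645 111.73655642 111.        ]
20.3 17.6 17.6
21.2 -39.6 20.4
20.8 -101.7 18.3
21.2 -160.7 19.3
20.6 137.3 17.3
21.1 79.8 19.8
line -116.03293699114462 [489.25815957 111.87012297 116.        ]
foot -115.19298794306754 -115.8376876098499 [488.87345937 111.45974435  12.        ] [np.float64(76.0), np.float64(148.0), np.float64(77.0), np.float64(148.0)]
side [487.65158852 108.08617491 111.        ] [[472.99687616 126.74136584 111.        ]
 [468.88611711 104.65470916 111.        ]
 [484.39723934  92.18430819 111.        ]
 [503.65191578  97.1031081  111.        ]
 [508.32579423 119.74738325 111.        ]]
[488.63405998 111.25967935 116.        ]
```

apply_moves(plan=[[[-422.4, -304.2, 60], [0, 0, 21.4], 88], [[-422.4, -304.2, 60], [0, 0, 21.4], 88], [[-422.4, -304.2, 60], [0, 0, 21.4], 88], [[-422.4, -304.2, 60], [0, 0, 21.4], 88], [[-422.4, -304.2, 60], [0, 0, 21.4], 88], [[-422.4, -304.2, 60], [0, 0, 21.4], 88], [[-422.4, -304.2, 60], [0, 0, 21.4], 88], [[-422.4, -304.2, 60], [0, 0, 21.4], 88], [[-422.4, -304.2, 60], [0, 0, 21.4], 88], [[-422.4, -304.2, 60], [0, 0, 21.4], 88]])

```text
clock: 1.1
eef_pos: [476.3, 129.4, 245.1]
ee_rot: [[-0.752, 0.659, -0.0], [0.659, 0.752, 0.0], [0.0, 0.0, -1.0]]
wrist_force: [-0.1, 1.1, -0.1]
grip_width: 88.1
grip_force: 0.0
```

apply_moves(plan=[[[-21.5, -4.9, 2.5], [0, 0, 0], 88], [[-21.5, -4.9, 2.5], [0, 0, 0], 88], [[-21.5, -4.9, 2.5], [0, 0, 0], 88], [[-21.5, -4.9, 2.5], [0, 0, 0], 88]])

```text
clock: 1.5
eef_pos: [487.8, 114.5, 242.8]
ee_rot: [[-0.753, 0.658, -0.001], [0.658, 0.753, 0.0], [0.001, -0.0, -1.0]]
wrist_force: [0.0, 0.5, -0.5]
grip_width: 88.1
grip_force: 0.0
```

```bash
python3 - <<'E'
from h import *
b=snap('side');a=snap('top');np.savez('t3.npz',**a)
s=status.read_state();print(s['eef_pos'],s['ee_rot'][:,1])
print(proj(b,[489.2,111.6,111]),proj(b,s['eef_pos']-[0,0,64]))
B=cv2.resize(b['img'][105:225,250:350],None,fx=5,fy=5,interpolation=cv2.INTER_CUBIC)
A=cv2.resize(a['img'][140:260,190:290],None,fx=5,fy=5,interpolation=cv2.INTER_CUBIC)[:,:300]
cv2.imwrite('pics/s3.png',np.hstack([B,A])[:,:,::-1])
E
```

```text
[487.97009612 114.65347952 243.07352414] [6.57378765e-01 7.53560311e-01 1.31457906e-04]
[300.7268223  184.31439087] [300.78041993 160.34153348]
```

View pics/s3.png

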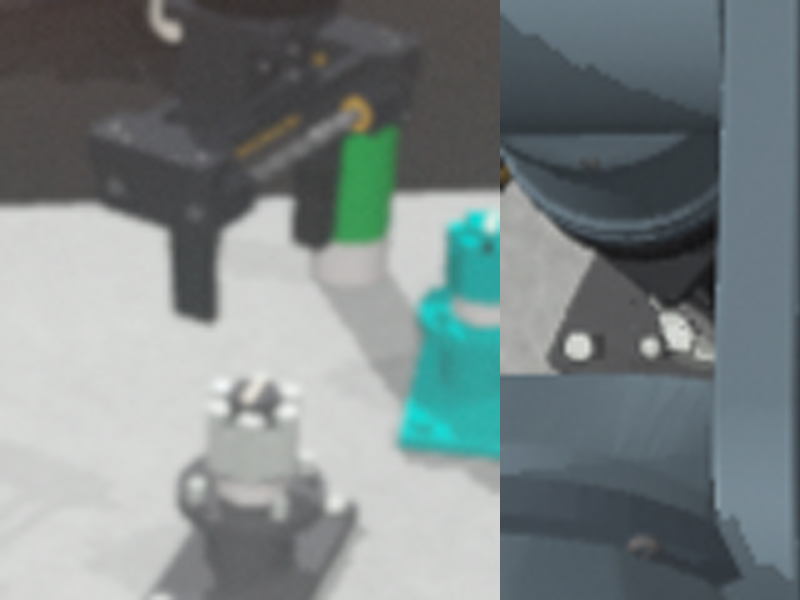

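The side view shows the near finger at about (195,315) in the crop, standing over the nut at (252,395), with the hand centred over it. Next I'll descend.

apply_moves(plan=[[[-2.9, -1.4, 10], [0, 0, 0], 88], [[-2.9, -1.4, 40], [0, 0, 0], 88], [[-2.9, -1.4, 75], [0, 0, 0], 88], [[-2.9, -1.4, 100], [0, 0, 0], 88], [[-2.9, -1.4, 110], [0, 0, 0], 88], [[-2.9, -1.4, 110], [0, 0, 0], 88], [[-2.9, -1.4, 110], [0, 0, 0], 88]])

```text
clock: 2.3
eef_pos: [490.5, 110.6, 133.8]
ee_rot: [[-0.753, 0.659, 0.001], [0.659, 0.753, -0.0], [-0.001, 0.001, -1.0]]
wrist_force: [-0.3, 0.4, -0.6]
grip_width: 87.7
grip_force: 0.0
```

apply_moves(newtons=8, plan=[[[1.5, 0, 0], [0, 0, 0], 56], [[1.5, 0, 0], [0, 0, 0], 50], [[1.5, 0, 0], [0, 0, 0], 44], [[1.5, 0, 0], [0, 0, 0], 40], [[1.5, 0, 0], [0, 0, 0], 40], [[1.5, 0, 0], [0, 0, 0], 40], [[1.5, 0, 0], [0, 0, 0], 40], [[1.5, 0, 0], [0, 0, 0], 40]])

```text
clock: 3.1
eef_pos: [489.4, 111.9, 133.2]
ee_rot: [[-0.752, 0.659, 0.002], [0.659, 0.752, 0.001], [-0.001, 0.002, -1.0]]
wrist_force: [2.7, 4.6, -0.2]
grip_width: 46.3
grip_force: 8.0
```

```bash
python3 - <<'E'
from h import *
s=status.read_state()
for k in('eef_pos','wrist_force','ft_torque','grip_width','grip_force'):print(k,s[k])
print(s['ee_rot'][:,1],np.degrees(np.arctan2(s['ee_rot'][1,1],s['ee_rot'][0,1])))
E
```

```text
eef_pos [489.37663052 111.92822526 133.23246102]
wrist_force [ 2.65665629  4.58631901 -0.16718647]
ft_torque [ 0.49610774 -0.39228033 -0.00622277]
grip_width 46.329824808181975
grip_force 8.001939492332895
[0.65897574 0.75216205 0.00179578] 48.7781158271862
```

apply_moves(newtons=60, plan=[[[0, 0.5, 0], [0, 0, 0], 40], [[0, 0.5, 0], [0, 0, 0], 40], [[0, 0.5, 0], [0, 0, 0], 40], [[0, 0.5, 0], [0, 0, 4], 40], [[0, 0.5, 0], [0, 0, 8], 40], [[0, 0.5, 0], [0, 0, 12], 40], [[0, 0.5, 0], [0, 0, 16], 40], [[0, 0.5, 0], [0, 0, 20], 40], [[0, 0.5, 0], [0, 0, 20], 40], [[0, 0.5, 0], [0, 0, 20], 40]])

```text
clock: 4.1
eef_pos: [489.2, 111.8, 133.2]
ee_rot: [[-0.482, 0.876, 0.0], [0.876, 0.482, 0.0], [0.0, 0.0, -1.0]]
wrist_force: [0.2, 2.4, 3.4]
grip_width: 45.2
grip_force: 60.0
```

```bash
cat > st.py <<'E'
from h import *
s=status.read_state()
for k in('clock','eef_pos','wrist_force','ft_torque','grip_width','grip_force'):print(k,s[k])
print('yaw',np.degrees(np.arctan2(s['ee_rot'][1,1],s['ee_rot'][0,1])))
E
python3 st.py
```

```text
clock 4.1
eef_pos [489.17202941 111.79127438 133.17261106]
wrist_force [0.18916814 2.40087944 3.43773976]
ft_torque [ 0.2466457   0.00408424 -0.31865895]
grip_width 45.23004490592231
grip_force 60.01194453332573
yaw 28.84324904471553
```

apply_moves(plan=[[[0, 0, 0], [0, 0, 4], 40], [[0, 0, 0], [0, 0, 8], 40], [[0, 0, 0], [0, 0, 12], 40], [[0, 0, 0], [0, 0, 16], 40], [[0, 0, 0], [0, 0, 20], 40], [[0, 0, 0], [0, 0, 23], 40], [[0, 0, 0], [0, 0, 24.5], 40], [[0, 0, 0], [0, 0, 24.5], 40], [[0, 0, 0], [0, 0, 24.5], 40]])

```text
clock: 5.0
eef_pos: [488.8, 111.7, 133.2]
ee_rot: [[-0.077, 0.997, -0.001], [0.997, 0.077, -0.0], [-0.0, -0.001, -1.0]]
wrist_force: [-2.3, 0.4, 6.6]
grip_width: 45.6
grip_force: 60.0
```

```bash
python3 st.py
```

```text
clock 5.0
eef_pos [488.8130717  111.68865872 133.16770987]
wrist_force [-2.25019208  0.42179365  6.62855959]
ft_torque [ 0.12749485  0.2624812  -0.03983085]
grip_width 45.583651882977904
grip_force 60.00013242010027
yaw 4.398350182316657
```

apply_moves(plan=[[[0, 0, 0], [0, 0, 0], 70], [[0, 0, 0], [0, 0, 0], 88], [[0, 0, 0], [0, 0, 0], 88], [[0, 0, 0], [0, 0, 0], 88], [[0, 0, 0], [0, 0, 0], 88], [[0, 0, -30], [0, 0, 0], 88], [[0, 0, -70], [0, 0, 0], 88], [[0, 0, -110], [0, 0, 0], 88], [[0, 0, -120], [0, 0, 0], 88]])

```text
clock: 5.9
eef_pos: [491.2, 111.9, 257.7]
ee_rot: [[-0.075, 0.997, 0.008], [0.997, 0.075, -0.0], [-0.001, 0.008, -1.0]]
wrist_force: [0.1, -0.1, -0.6]
grip_width: 88.1
grip_force: 0.0
```

apply_moves(plan=[[[405, -208, 0], [0, 0, 0], 88], [[405, -208, 0], [0, 0, 0], 88], [[405, -208, 0], [0, 0, 0], 88], [[405, -208, 0], [0, 0, 0], 88], [[405, -208, 0], [0, 0, 0], 88], [[405, -208, 0], [0, 0, 0], 88], [[405, -208, 0], [0, 0, 0], 88], [[405, -208, 0], [0, 0, 0], 88], [[405, -208, 0], [0, 0, 0], 88], [[405, -208, 0], [0, 0, 0], 88]])

```text
clock: 6.9
eef_pos: [247.9, 503.4, 252.0]
ee_rot: [[-0.08, 0.997, -0.001], [0.997, 0.08, 0.001], [0.001, -0.001, -1.0]]
wrist_force: [-0.1, -0.6, -1.1]
grip_width: 88.0
grip_force: 0.0
```

```bash
python3 st.py; python3 - <<'E'
from h import *
n=8
I=np.mean([snap('top')['img'].astype(float) for _ in range(n)],0)
a=snap('top');a['img']=I.clip(0,255).astype(np.uint8);np.savez('t4.npz',**a)
A=cv2.resize(a['img'][180:218,210:260],None,fx=15,fy=15,interpolation=cv2.INTER_CUBIC)
cv2.imwrite('pics/t4.png',A[:,:,::-1])
E
```

```text
clock 6.9
eef_pos [247.92963954 503.36586052 252.04155627]
wrist_force [-0.13191002 -0.64866884 -1.1379272 ]
ft_torque [-0.07487755  0.10873135 -0.01367915]
grip_width 88.02919258272875
grip_force 0.0
yaw 4.584171087473212
```

View pics/t4.png

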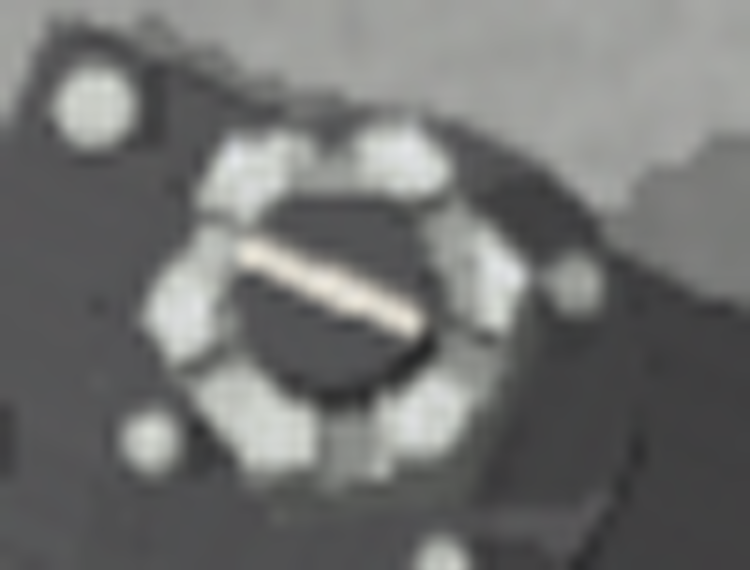

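The crop shows slots at about (210,235) and (475,340), roughly on the paint line from (240,250) to (420,325). I'll put a number on this with the six-fold brightness phase around the nut, using the pinned nut as reference.

```bash
python3 - <<'E'
from h import *
a=dict(np.load('t4.npz'));o=dict(np.load('t1.npz'))
an=lambda v:np.degrees(np.arctan2(v[1],v[0]))
T=lambda p:(210+(p[0]+.5)/15-.5,180+(p[1]+.5)/15-.5)
C=np.array([unproj(a,T(p),111) for p in[(250,172),(403,160),(495,283),(427,420),(262,430),(182,312)]]);c=C.mean(0)
print(c,[(an(q-c)%60).round(1) for q in C],np.mean([an(q-c)%60 for q in C]))
L=[unproj(a,T(p),116) for p in[(240,248),(420,327)]];print('line',an(L[1]-L[0])%60,np.mean(L,0))
def phase(s,c):
    th=np.radians(np.arange(0,360,1.));g=cv2.cvtColor(s['img'],cv2.COLOR_RGB2GRAY).astype(np.float32);r=[]
    for R in(18,19.5,21):
        uv=np.array([proj(s,[c[0]+R*np.cos(t),c[1]+R*np.sin(t),111]) for t in th],np.float32)
        v=cv2.remap(g,uv[None,:,0],uv[None,:,1],cv2.INTER_CUBIC)[0]
        r.append((np.degrees(np.angle((v*np.exp(6j*th)).sum()))/6%60).round(1))
    return r
for d in((0,0),(1,0),(-1,0),(0,1),(0,-1)):
    print(d,'before',phase(o,(489.3+d[0],111.7+d[1])),'now',phase(a,(489.3+d[0],111.7+d[1])))
# pinned: centre & line
g=o['img'].astype(int)
cv2.imwrite('pics/p.png',cv2.resize(o['img'][160:198,315:365],None,fx=15,fy=15,interpolation=cv2.INTER_CUBIC)[:,:,::-1])
E
```

```text
[489.32140622 111.85054405 111.        ] [np.float64(33.6), np.float64(33.9), np.float64(33.5), np.float64(34.7), np.float64(30.9), np.float64(34.8)] 33.56506219922617
line 4.627430136016969 [489.37168039 112.30794246 116.        ]
(0, 0) before [np.float64(19.3), np.float64(17.9), np.float64(18.2)] now [np.float64(34.0), np.float64(33.2), np.float64(33.4)]
(1, 0) before [np.float64(19.2), np.float64(18.2), np.float64(18.4)] now [np.float64(33.2), np.float64(33.1), np.float64(33.3)]
(-1, 0) before [np.float64(18.1), np.float64(18.1), np.float64(18.4)] now [np.float64(34.9), np.float64(33.8), np.float64(33.5)]
(0, 1) before [np.float64(19.8), np.float64(17.8), np.float64(18.2)] now [np.float64(34.5), np.float64(33.6), np.float64(33.5)]
(0, -1) before [np.float64(19.3), np.float64(18.2), np.float64(18.0)] now [np.float64(33.0), np.float64(33.2), np.float64(33.4)]
```

The slots measure about 3.5–4.4° and the cross hole about 4.4°, so they line up within about 1°. The gripper is clear, so I'm handing in.

```bash
python3 -c "from cell import job;print(job.sign_off())"
```

```text
the job is handed in; nothing more can be done
None
```

I tightened the unpinned nut about 44° clockwise, so its next slot lines up with the cross hole to within about 1° as measured in the camera images; the gripper has let go, the pinned hub was not touched, and the job is handed in (about 7 s of the 29 s used, no verdict shown).

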